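# Close the leaning document tube: find the thread, then screw the cap home

## Robot

A 6-joint arm with a two-finger parallel gripper is mounted at the origin on the work surface. World frame = base frame: x ahead of the robot, y to its left, z up, the work surface at z = 0. Lengths are in m, angles in rad, forces in N, time in s.
With the tool pointing down it reaches from about 0.3 to 0.775 m from the base axis. Payload 14.6 kg.
Tool frame: the origin (TCP) lies between the finger pads; the fingertips stand 25 mm ahead of it and the grasp point (between the pads) lies 6 mm ahead of it (env.tips_ahead is the z of the fingertips in the tool frame, in m); z points along the fingers, y is the line along which they close (so a half turn about z gives the same grasp; the last joint's range is limited). The gripper opens to 85 mm and grips with 20 to 120 N. Pads are 22 mm wide; open, the fingers measure 114 mm over their backs; the gripper's body (76 mm by 85 mm) begins 54 mm behind the grasp point. The pads swing forward as they close: fully open they stand 13 mm farther back than shut.
Start: joints at [-1.245, 0.3, 1.521, -0, 1.321, -0.067], TCP at [0.211, -0.508, 0.256] pointing down, gripper open.
Joint ranges: [-3.03, 3.03], [-0.79, 2.21], [0.23, 2.52], [-1.04, 4.18], [0, 3.07], [-2.55, 2.55]. Speed limits (rad/s): [2.22, 2.22, 2.57, 3.14, 3.14, 3.14].

## Interface

Orientations are given as a unit quaternion [w, x, y, z].
In Python, from bench import readout, optics, env gives the robot as it stands.
- The arm moves only by the shell command python3 -m handwheel 'ROWS' [FORCE]. ROWS is JSON, a list of rows, each a list of 3 entries, a list of its own where there are three numbers: the shift along the tool's x, y, z in mm, then the turn, a rotation vector about the tool's x, y, z in rad, then the opening, from 0 (shut) to 1 (fully open). In form: [[[dx, dy, dz], [rx, ry, rz], jaw], ...]. A call has 1 to 5 rows; each row shifts and turns the commanded pose from where the row before left it, along the tool's axes as they then stand; what a row does not reach is not made up. A row lasts 1/12 s, in which the tool goes at most 41.7 mm and 7.16 degrees, less where a joint would pass 70% of its speed; a pose out of reach is approached as far as the arm can. A call is refused whole if a number of a shift passes 41.7 or a number of a turn 0.125, either way. A call with a gripper value outside its range is refused whole. The fingers move at their own pace and stop on an object; FORCE is the grip in N (left out, the last holds). Time passes only in rows, so rows that do not move let the fingers close. It gives the time, the measured TCP pose, the force, the opening and the grip force at its end, in the units of the state.
- readout.read_state(): the state, without advancing time (a new reading comes with each control period).
- optics.grab_frame(name): name is "side" or "top"; returns a dict with "img" (384x512x3 uint8, red, green, blue), "depth" (384x512 float32, m along the optical axis (not along the pixel's ray), 0 where there is no reading), "fx", "fy", "cx", "cy" (pixels), "world_to_cam" (4x4, takes a point from world to camera coordinates). Camera axes: x right, y down, z forward; pixel columns grow to the right and rows downward; lengths in m; the calibration is good to about 2 mm. A picture is of the moment at which its call begins.
- env.job_done(): hands the job in; it is judged then, once.
The state is a dict: "time_s": time; "q": joint angles; "qvel": joint speeds; "joint_efforts": joint torques, N m; "position": TCP position; "tcp_rot": TCP orientation; "wrist_force": force on the tool from outside, world axes, zero at the start; "wrist_torque": the same for the moment, N m; "finger_gap": finger opening in m; "finger_force": force on a finger pad.
Only numpy, scipy, OpenCV 4.12 (cv2) and the standard library are available. Lean on these libraries where they do the work, as an engineer would, in place of code of your own. Each camera call takes 0.05 s, during which the arm holds its last target. There are 200 camera calls.

## Task

The red screw cap on the blue document tube has been set down with its lugs on top of the thread. Turn it backward (anticlockwise, seen from above the cap) until it drops into the thread, then screw it forward (clockwise) until it is fully home, keeping it square on the tube, and let go. Leave everything else on the desk where it is.

Things in the scene. Friction and masses are not known exactly. Their poses are not given: they have to be found in the camera images.
- tube: Blue document tube, 70 mm in diameter, 180 mm long, clamped fast in a steel cradle fixed to the desk: it neither moves nor turns. It leans 25 degrees from vertical. Origin: centre of the rim of its yellow threaded neck, about 230 mm above the desk. z: along the tube's axis, out of the mouth and upward; x and y, square to it, mean nothing for the job.
- neck (a point): Middle of the yellow neck, 11 mm inside the rim on the axis. Right-hand thread, 51 mm across, three equal starts 120 degrees apart: flat-topped ledges with gaps between. The cap's three lugs start on the ledges; clockwise it only jams on stop ribs within 55 degrees. Anticlockwise by 15 to 70 degrees (it varies) the lugs reach the gaps and the cap drops 7.5 mm; up to 30 degrees later ribs stop it.
- shoulder (a point): Flat shoulder of the tube at the foot of the neck, on the axis, 36 mm below the rim. Once dropped, the cap screws down a further 6 mm in 70 to 100 degrees clockwise, until it meets a stop: it is then fully home, its lower edge 2.5 mm from the shoulder and the yellow neck all but hidden. At the start that gap is 16 mm, once dropped 8.5 mm. It cannot be pushed straight down.
- cap_center (a point): Centre of the red ribbed cap, a rigid loose cylinder 60 mm in diameter, 44 mm high, about 90 g: on its axis, 22 mm from its lower edge and its top. z: the cap's axis, out of its top. Grip it across the diameter, the tool along the tube's axis. Along the tube's z this point is 2 mm above the rim at the start, about 5.5 mm below it once dropped and 11.5 mm below it when fully home.
- cap_top (a point): Centre of the cap's flat top, 22 mm above its centre; a white line runs from the middle of the top to its edge and shows the turning. The cap has about 1 mm of play round the neck. When let go over the gaps it drops by its own weight, or with a light push; if it catches half-way, turn it back a little more.
- mug: White mug, 95 mm high, 82 mm wide, handle to one side, standing near the cradle; origin at the centre of its underside. Leave it.
- stapler: Black stapler, 150 x 38 x 50 mm, near the cradle; origin at the centre of its underside. Leave it.
- gluejar: Small jar with an orange lid, 48 mm wide, 85 mm high, beside the cradle; origin at the centre of its underside. Leave it.
- punch: Hole punch, 115 x 100 x 70 mm, on the left of the desk; origin at the centre of its underside. Leave it.
- tape: Grey tape dispenser, 150 x 60 x 87 mm, on the right of the desk; origin at the centre of its underside. Leave it.
- calculator: Black pocket calculator lying flat, 150 x 80 x 20 mm, in front of the cradle; origin at the centre of its underside. Leave it.
- pen: Blue pen lying on the desk near the robot, 130 mm long, 10 mm thick; origin on its axis at the middle. Leave it.
Mind the look-alikes: they are no part of the job. Leave any green or yellow look-alike of the part that bears cap_center alone.

How it is judged:
On the way:
1. the cap has dropped into the start of the thread, square on the tube (z of cap_center in the frame of tube between -0.0088 and -0.0035 m and angle between the z axis of cap_center and the z axis of tube, either way round below 0.12 rad), for 0.1 s.
At the end, for the whole second after the job is handed in: The cap is screwed fully home: its centre at least 9.6 mm below the level of the tube's rim (11.5 mm when against the stop), within 4 mm of the tube's axis on either side and square to it within 0.1 rad, and the gripper has let go (z of cap_center in the frame of tube between -0.016 and -0.0096 m and x of cap_center in the frame of tube between -0.004 and 0.004 m and y of cap_center in the frame of tube between -0.004 and 0.004 m and angle between the z axis of cap_center and the z axis of tube, either way round below 0.1 rad); the robot touches nothing.
It fails at once if the cap is forced or pulled crooked on the tube (more than 15 degrees) (angle between the z axis of cap_center and the z axis of tube, either way round above 0.26 rad).
It fails at once if one of the other loose things on the desk is pushed more than 30 mm from its place (distance of any of mug, stapler, punch, tape, gluejar, calculator, pen from where it was at the start of the episode above 0.03 m).
It also fails if it takes over 54 s, if anything falls off the work surface, if the arm or the gripper's body presses on something with over 40 N, if the wrist force passes 120 N, or if a joint passes its speed limit or range.

## Working session

There is one attempt and no reset: what is moved stays moved. The work goes in short steps, Python scripts to look and compute and a shell command to move; the robot and the scene stay as the last step left them, time stands still between calls to the robot, and variables do not carry over. Pictures are saved under pics/ and viewed, at most 10 in all, crops included, and the job is handed in when it is done.

```bash
mkdir -p pics; ls; cat > h.py <<'E'
import numpy as np, cv2
from bench import readout, optics, env
def grab(n):
    f=optics.grab_frame(n); return f
def pts(f):
    d=f["depth"]; v,u=np.mgrid[:d.shape[0],:d.shape[1]]
    P=np.stack([(u-f["cx"])/f["fx"]*d,(v-f["cy"])/f["fy"]*d,d],-1)
    T=np.linalg.inv(f["world_to_cam"]); return P@T[:3,:3].T+T[:3,3]
E
python3 - <<'E'
from h import *
for n in ("side","top"):
    f=grab(n); np.savez(n+".npz",**f); cv2.imwrite(f"pics/{n}0.png",f["img"][:,:,::-1]); print(n,np.round(f["world_to_cam"],3).tolist(),f["fx"])
print(readout.read_state())
E
```

```text
pics
side [[-0.919, -0.395, -0.015, 0.532], [-0.262, 0.639, -0.724, 0.259], [0.295, -0.661, -0.69, 0.964], [0.0, 0.0, 0.0, 1.0]] 355.3080834328954
top [[0.029, -1.0, 0.002, -0.021], [-0.997, -0.029, -0.065, 0.585], [0.065, -0.0, -0.998, 1.726], [0.0, 0.0, 0.0, 1.0]] 437.6819354557023
{'time_s': 0.1, 'q': array([-1.24457925e+00,  3.00447466e-01,  1.52151821e+00,  1.24082019e-06,
        1.32072155e+00, -6.66042942e-02]), 'qvel': array([ 0.00064588, -0.00039655, -0.00226523, -0.00033732, -0.00089927,
        0.00033101]), 'joint_efforts': array([ 1.92450745e-03, -5.44371486e+01, -3.62369621e+01, -2.73683310e-05,
        3.03973866e-03,  1.57508106e-05]), 'position': array([ 0.21047344, -0.50793275,  0.25576087]), 'tcp_rot': array([-5.42758177e-04,  9.80773233e-01,  1.95150113e-01, -7.02457464e-05]), 'wrist_force': array([0.47343964, 0.00778819, 0.19158618]), 'wrist_torque': array([-0.01055562, -0.05036924,  0.02727388]), 'finger_force': 0.0, 'finger_gap': 0.0853709934230272}
```

View pics/side0.png

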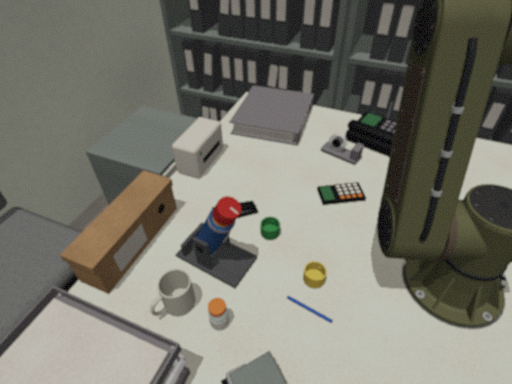

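View pics/top0.png

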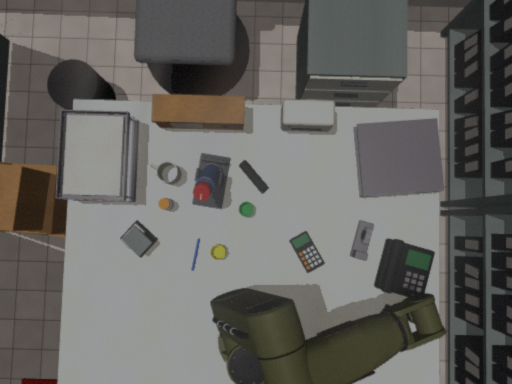

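The side view shows the red cap at about (228,210) on the blue tube. In the top view the cap is at (203,190), leaning toward the robot. Next I'll fit the axis to the depth points.

```bash
cat > fit.py <<'E'
from h import *
from scipy.optimize import least_squares
def seg(f,roi):
    hsv=cv2.cvtColor(f["img"],cv2.COLOR_RGB2HSV).astype(int); H,S,V=hsv[...,0],hsv[...,1],hsv[...,2]
    m=np.zeros(H.shape,bool); r=roi; m[r[1]:r[3],r[0]:r[2]]=1; m&=f["depth"]>0
    e=lambda a: cv2.erode(a.astype(np.uint8),np.ones((2,2)))>0
    return e(m&((H<8)|(H>172))&(S>150)&(V>70)), e(m&(H>100)&(H<125)&(S>120)&(V>40))
R,B=[],[]
for n,roi in (("side",(180,180,260,280)),("top",(185,140,240,220))):
    f=dict(np.load(n+".npz")); P=pts(f); r,b=seg(f,roi); print(n,r.sum(),b.sum(),P[r].mean(0).round(3),P[b].mean(0).round(3),np.ptp(P[r],0).round(3))
    R.append(P[r]);B.append(P[b])
def ax(az): 
    s=np.sin(np.radians(25)); return np.array([s*np.cos(az),s*np.sin(az),np.cos(np.radians(25))])
def rad(P,c,a):
    d=P-c; t=d@a; return np.linalg.norm(d-t[:,None]*a,axis=1),t
def res(p,R,B):
    a=ax(p[3]); rb,tb=rad(B,p[:3],a); rr,tr=rad(R,p[:3],a)
    # c = cap top centre; each red point on top plane or on side; blue on side
    return np.r_[rb-.035, np.where(abs(tr)<abs(rr-.030),np.hypot(tr,np.maximum(rr-.03,0)),rr-.030)]
for nm,RR,BB in (("side",R[0],B[0]),("top",R[1],B[1]),("both",np.vstack(R),np.vstack(B))):
    best=min((least_squares(res,np.r_[RR.mean(0)+[0,0,.005],az],args=(RR,BB),loss="soft_l1",f_scale=.002) for az in np.arange(2,5,.5)),key=lambda s:s.cost)
    p=best.x; print(nm,"captop",p[:3].round(4),"az",np.degrees(p[3]).round(1),"axis",ax(p[3]).round(3),"rms",np.sqrt(np.mean(best.fun**2)).round(4),"rim",(p[:3]-.024*ax(p[3])).round(4))
E
python3 fit.py
```

```text
side 449 323 [0.567 0.191 0.242] [0.614 0.203 0.136] [0.091 0.215 0.23 ]
top 37 0 [0.565 0.169 0.25 ] [nan nan nan] [0.03  0.024 0.017]
side captop [0.5634 0.1814 0.25  ] az 171.9 axis [-0.418  0.059  0.906] rms 0.0102 rim [0.5735 0.18   0.2283]
top captop [0.57   0.1515 0.2534] az 171.2 axis [-0.418  0.065  0.906] rms 0.0023 rim [0.5801 0.15   0.2317]
both captop [0.5635 0.1814 0.2499] az 172.0 axis [-0.418  0.059  0.906] rms 0.01 rim [0.5735 0.18   0.2281]fit.py:10: RuntimeWarning: Mean of empty slice.
  f=dict(np.load(n+".npz")); P=pts(f); r,b=seg(f,roi); print(n,r.sum(),b.sum(),P[r].mean(0).round(3),P[b].mean(0).round(3),np.ptp(P[r],0).round(3))
  ret = um.true_divide(
```

```bash
python3 - <<'E'
import re
s=open('fit.py').read()
s=s.replace("(S>150)&(V>70)","(S>110)&(V>50)").replace("(H>100)&(H<125)&(S>120)&(V>40)","(H>98)&(H<130)&(S>70)&(V>25)")
s=s.replace("R.append(P[r]);B.append(P[b])","""
    k=lambda Q:Q[(np.linalg.norm(Q-np.median(Q,0),axis=1)<.08)&(Q[:,2]>.03)]
    R.append(k(P[r]));B.append(k(P[b])); print(len(R[-1]),len(B[-1]),np.percentile(R[-1],[2,50,98],axis=0).round(3).tolist())
    im=f["img"].copy(); im[r]=[0,255,0]; im[b]=[255,255,0]; c=lambda q:cv2.resize(q[roi[1]-20:roi[3]+10,roi[0]-20:roi[2]+20][:,:100],None,fx=4,fy=4,interpolation=0)[:400]
    d=np.uint8(np.clip((f["depth"]-.5)*200,0,255))if n=="side" else np.uint8(np.clip((f["depth"]-1.4)*600,0,255))
    cv2.imwrite(f"pics/c_{n}.png",np.hstack([c(f["img"]),c(im)])[:,:,::-1])""")
open('fit.py','w').write(s)
E
python3 fit.py; python3 -c "
import cv2,numpy as np
a=cv2.imread('pics/c_side.png');b=cv2.imread('pics/c_top.png');h=min(a.shape[0],b.shape[0],299);print(a.shape,b.shape)
s=lambda q:cv2.resize(q,(800,300)) 
cv2.imwrite('pics/c2.png',np.vstack([s(a),s(b)]))"
```

```text
side 494 433 [0.567 0.189 0.24 ] [0.612 0.203 0.139] [0.096 0.225 0.246]
486 422 [[0.54, 0.161, 0.215], [0.566, 0.197, 0.246], [0.592, 0.211, 0.26]]
top 167 10 [0.567 0.177 0.251] [0.611 0.17  0.207] [0.055 0.05  0.028]
167 10 [[0.542, 0.154, 0.239], [0.568, 0.175, 0.25], [0.59, 0.202, 0.261]]
side captop [0.5634 0.1811 0.25  ] az 172.3 axis [-0.419  0.056  0.906] rms 0.0013 rim [0.5734 0.1797 0.2282]
top captop [0.5603 0.1738 0.2476] az 179.0 axis [-0.423  0.007  0.906] rms 0.0027 rim [0.5704 0.1737 0.2259]
both captop [0.5633 0.1811 0.2497] az 172.2 axis [-0.419  0.057  0.906] rms 0.0017 rim [0.5734 0.1798 0.2279]
(400, 800, 3) (400, 760, 3)
```

View pics/c2.png

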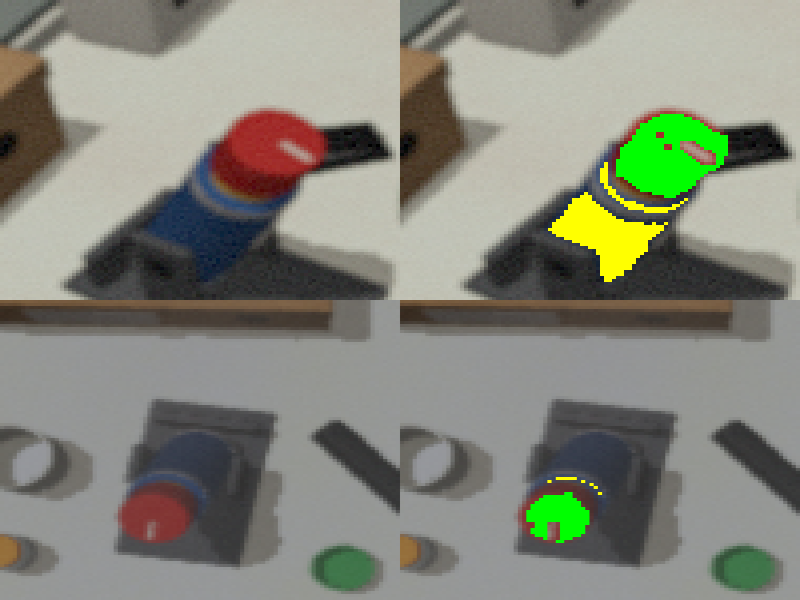

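The cap fit is good to 1.3 mm: green marks the cap's top and side, yellow the tube. Now the approach, to about 45 mm short along the axis.

```bash
cat > plan.py <<'E'
import sys
from h import *
from scipy.spatial.transform import Rotation as Ro
a=np.array([-.419,.057,.906]); a/=np.linalg.norm(a); top=np.array([.5634,.1811,.250])
def pose():
    s=readout.read_state(); return s["position"],Ro.from_quat(s["tcp_rot"],scalar_first=True),s
def target(h,yaw=0):
    z=-a; y=np.array([top[0],top[1],0]); y-=y@z*z; y/=np.linalg.norm(y)
    return top+a*h, Ro.from_matrix(np.c_[np.cross(y,z),y,z])*Ro.from_rotvec([0,0,yaw])
def plan(tp,tR,n):
    p,R,_=pose(); r=(R.inv()*tR).as_rotvec()
    for i in range(n):
        d=R.inv().apply((tp-p)/(n-i))*1000; print("[%s,%s,1],"%(np.round(d,1).tolist(),np.round(r/n,3).tolist()),end="\n" if i%5==4 else "")
        p=p+(tp-p)/(n-i); R=R*Ro.from_rotvec(r/n)
def rel():
    "tcp relative to cap axis: tool x,y offset mm of cap-top centre, height, tilt in tool axes"
    p,R,s=pose(); d=R.inv().apply(top-p)*1000; t=R.inv().apply(-a); print("t",round(s["time_s"],2),"captop in tool mm",d.round(1),"tilt fix rotvec",np.cross([0,0,1],t).round(3),"q",s["q"].round(2),"F tool",R.inv().apply(s["wrist_force"]).round(1),"M",R.inv().apply(s["wrist_torque"]).round(2),"gap",round(s["finger_gap"]*1000,1),"ff",round(s["finger_force"],1))
E
python3 -c "
from plan import *
plan(*target(.07),25)"
```

```text
[[22.6, -20.7, -2.3],[-0.019, 0.005, -0.06],1],[[23.8, -19.2, -2.5],[-0.019, 0.005, -0.06],1],[[24.9, -17.7, -2.7],[-0.019, 0.005, -0.06],1],[[25.9, -16.1, -2.9],[-0.019, 0.005, -0.06],1],[[26.9, -14.5, -3.1],[-0.019, 0.005, -0.06],1],
[[27.7, -12.8, -3.2],[-0.019, 0.005, -0.06],1],[[28.4, -11.0, -3.3],[-0.019, 0.005, -0.06],1],[[29.1, -9.2, -3.3],[-0.019, 0.005, -0.06],1],[[29.6, -7.4, -3.3],[-0.019, 0.005, -0.06],1],[[30.0, -5.6, -3.3],[-0.019, 0.005, -0.06],1],
[[30.3, -3.7, -3.2],[-0.019, 0.005, -0.06],1],[[30.5, -1.8, -3.1],[-0.019, 0.005, -0.06],1],[[30.5, 0.1, -2.9],[-0.019, 0.005, -0.06],1],[[30.5, 2.0, -2.7],[-0.019, 0.005, -0.06],1],[[30.3, 3.8, -2.5],[-0.019, 0.005, -0.06],1],
[[30.1, 5.7, -2.3],[-0.019, 0.005, -0.06],1],[[29.7, 7.5, -2.0],[-0.019, 0.005, -0.06],1],[[29.2, 9.3, -1.7],[-0.019, 0.005, -0.06],1],[[28.6, 11.1, -1.4],[-0.019, 0.005, -0.06],1],[[27.9, 12.8, -1.0],[-0.019, 0.005, -0.06],1],
[[27.0, 14.5, -0.6],[-0.019, 0.005, -0.06],1],[[26.1, 16.1, -0.2],[-0.019, 0.005, -0.06],1],[[25.1, 17.6, 0.3],[-0.019, 0.005, -0.06],1],[[24.0, 19.1, 0.8],[-0.019, 0.005, -0.06],1],[[22.8, 20.5, 1.2],[-0.019, 0.005, -0.06],1],
```

```bash
python3 -m handwheel '[[[22,-20,-3],[-0.02,0.005,-0.06],1],[[24,-19,-3],[-0.02,0.005,-0.06],1],[[25,-18,-3],[-0.02,0.005,-0.06],1],[[26,-16,-3],[-0.02,0.005,-0.06],1],[[27,-14,-3],[-0.02,0.005,-0.06],1]]' | tail -c 400
python3 -m handwheel '[[[28,-13,-3],[-0.02,0.005,-0.06],1],[[28,-11,-3],[-0.02,0.005,-0.06],1],[[29,-9,-3],[-0.02,0.005,-0.06],1],[[30,-7,-3],[-0.02,0.005,-0.06],1],[[30,-6,-3],[-0.02,0.005,-0.06],1]]' >/dev/null
python3 -m handwheel '[[[30,-4,-3],[-0.02,0.005,-0.06],1],[[30,-2,-3],[-0.02,0.005,-0.06],1],[[30,0,-3],[-0.02,0.005,-0.06],1],[[30,2,-3],[-0.02,0.005,-0.06],1],[[30,4,-3],[-0.02,0.005,-0.06],1]]' >/dev/null
python3 -m handwheel '[[[30,6,-2],[-0.02,0.005,-0.06],1],[[30,7,-2],[-0.02,0.005,-0.06],1],[[29,9,-2],[-0.02,0.005,-0.06],1],[[28,11,-1],[-0.02,0.005,-0.06],1],[[28,13,-1],[-0.02,0.005,-0.06],1]]' >/dev/null
python3 -c "
from plan import *
rel();plan(*target(.07),5)"
```

```text
time_s: 0.52
position: [0.276, -0.369, 0.2686]
tcp_rot: [0.047, 0.939, 0.34, 0.022]
wrist_force: [0.1, 0.6, 0.8]
finger_gap: 0.0857
finger_force: 0.0
t 1.77 captop in tool mm [139.6  79.8  62.1] tilt fix rotvec [-0.067  0.059  0.   ] q [ 0.09 -0.07  1.88 -0.18  0.99  0.12] F tool [-0.7  0.8  0.8] M [ 0.17 -0.   -0.03] gap 85.3 ff 0.0
[[27.1, 15.0, -1.5],[-0.015, 0.01, -0.059],1],[[26.2, 16.6, -1.0],[-0.015, 0.01, -0.059],1],[[25.2, 18.1, -0.5],[-0.015, 0.01, -0.059],1],[[24.1, 19.6, 0.0],[-0.015, 0.01, -0.059],1],[[22.9, 20.9, 0.5],[-0.015, 0.01, -0.059],1],
```

```bash
python3 -m handwheel '[[[27,15,-1.5],[-0.015,0.01,-0.059],1],[[26,16.5,-1],[-0.015,0.01,-0.059],1],[[25,18,-0.5],[-0.015,0.01,-0.059],1],[[24,19.5,0],[-0.015,0.01,-0.059],1],[[23,21,0.5],[-0.015,0.01,-0.059],1]]' 20 >/dev/null
python3 -m handwheel '[[[0,0,0],[0,0,0],1],[[0,0,0],[0,0,0],1]]' >/dev/null
python3 - <<'E'
from plan import *
rel()
for n in ("side","top"):
    f=grab(n); np.savez(n+"1.npz",**f)
    r=(270,230) if n=="side" else (0,0)
    c=f["img"][130:290,150:310] if n=="side" else f["img"][130:290,140:300]
    cv2.imwrite(f"pics/{n}1.png",cv2.resize(c,(400,400),interpolation=cv2.INTER_CUBIC)[:,:,::-1])
cv2.imwrite("pics/b1.png",np.hstack([cv2.imread("pics/side1.png"),cv2.imread("pics/top1.png")]))
E
```

```text
t 2.35 captop in tool mm [ 0.9  0.9 69.4] tilt fix rotvec [-0.002 -0.001  0.   ] q [ 0.34  0.12  1.65 -0.23  0.99  0.08] F tool [ 0.7 -1.2  0.7] M [ 0.2   0.08 -0.02] gap 85.7 ff 0.0
```

View pics/b1.png

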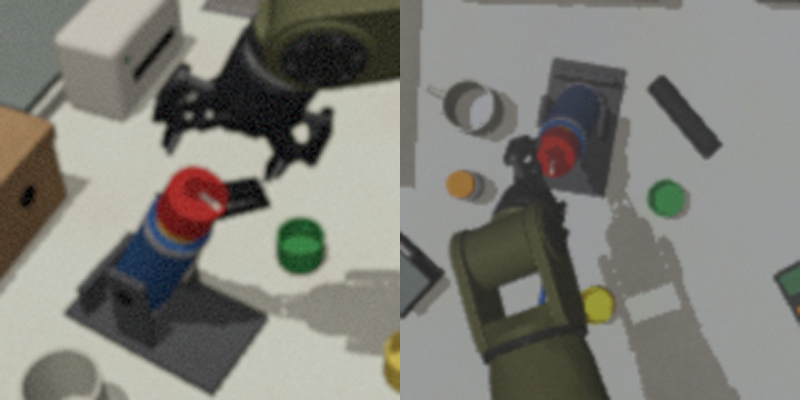

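The image shows the gripper above the cap: side-view fingers at (170,148) and (272,172), cap top at (197,190). The top view suggests a sideways offset, so I'll check it by projecting the points.

```bash
python3 - <<'E'
from plan import *
p,R,s=pose()
for n,o in (("side",(150,130,0)),("top",(140,130,400))):
    f=dict(np.load(n+"1.npz")); W=f["world_to_cam"]
    def pr(X):
        c=W[:3,:3]@X+W[:3,3]; return ((np.array([f["fx"]*c[0]/c[2]+f["cx"]-o[0],f["fy"]*c[1]/c[2]+f["cy"]-o[1]]))*2.5+[o[2],0]).round(0)
    print(n,"captop",pr(top),"lower",pr(top-a*.044),"tips+y",pr(p+R.apply([0,.045,.015])),"tips-y",pr(p+R.apply([0,-.045,.015])),"tcp",pr(p))
    im=f["img"]; hsv=cv2.cvtColor(im,cv2.COLOR_RGB2HSV); P=pts(f)
    m=((hsv[...,0]<8)|(hsv[...,0]>172))&(hsv[...,1]>110)&(hsv[...,2]>50)
    m[:, :o[0]]=0; m[:, o[0]+160:]=0; m[:130]=0; m[290:]=0
    # top-face only: use 'top plane' points within fit
    Q=P[m]; t=(Q-top)@a; k=abs(t)<.004; print(k.sum(), "plane t",np.median(t[k]), "in-plane centroid offset tool mm",(R.inv().apply(Q[k]-top)*1000).mean(0).round(1),(R.inv().apply((Q[k].min(0)+Q[k].max(0))/2-top)*1000).round(1))
E
```

```text
side captop [198. 192.] lower [185. 212.] tips+y [170. 148.] tips-y [265. 174.] tcp [223. 153.]
391 plane t -0.0001151135420062473 in-plane centroid offset tool mm [3.3 1.9 0.2] [2.2 0.5 1.3]
top captop [553. 157.] lower [558. 146.] tips+y [535. 142.] tips-y [560. 201.] tcp [545. 176.]
139 plane t -0.0007752603720968781 in-plane centroid offset tool mm [-3.2  1.6  0.5] [-3.8  1.5 -0.5]
```

```bash
python3 -m handwheel '[[[0.5,0.5,20],[0,0,0],1],[[0.4,0.4,20],[0,0,0],1],[[0,0,20],[0,0,0],1],[[0,0,15],[0,0,0],1],[[0,0,10],[0,0,0],1]]' 20 >/dev/null
python3 -m handwheel '[[[0,0,0],[0,0,0],0.85],[[0,0,0],[0,0,0],0.78],[[0,0,0],[0,0,0],0.74]]' 20
python3 -c "
from plan import *
rel()"
```

```text
time_s: 3.12
position: [0.5701, 0.1791, 0.2378]
tcp_rot: [0.192, 0.56, 0.8, 0.1]
wrist_force: [0.0, 0.5, 0.4]
finger_gap: 0.0633
finger_force: 0.0
t 3.12 captop in tool mm [  1.5  -0.4 -14. ] tilt fix rotvec [ 0.    -0.001  0.   ] q [ 0.31  0.26  1.67 -0.25  0.83  0.09] F tool [ 0.4  0.3 -0.4] M [ 0.17  0.09 -0.04] gap 63.3 ff 0.0
```

```bash
python3 -m handwheel '[[[0,0,0],[0,0,0],0.72],[[0,0,0],[0,0,0],0.7],[[0,0,0],[0,0,0],0.65],[[0,0,0],[0,0,0],0.6]]' 20
python3 -c "
from plan import *
rel()"
```

```text
time_s: 3.45
position: [0.5701, 0.1793, 0.2378]
tcp_rot: [0.192, 0.56, 0.8, 0.1]
wrist_force: [-4.5, -1.0, 5.7]
finger_gap: 0.0592
finger_force: 19.9
t 3.45 captop in tool mm [  1.2  -0.5 -13.9] tilt fix rotvec [ 0.001 -0.001  0.   ] q [ 0.31  0.26  1.67 -0.25  0.83  0.09] F tool [-0.7 -2.  -7. ] M [ 0.54 -0.05 -0.01] gap 59.2 ff 19.9
```

```bash
for i in 1; do python3 -m handwheel '[[[0,0,0],[0,0,-0.1],0.6],[[0,0,0],[0,0,-0.1],0.6],[[0,0,0],[0,0,-0.1],0.6]]' 30 >/dev/null; python3 -c "
from plan import *
rel()"; done
python3 -m handwheel '[[[0,0,0],[0,0,-0.1],0.6],[[0,0,0],[0,0,-0.1],0.6]]' >/dev/null; python3 -c "
from plan import *
rel()"
```

```text
t 3.7 captop in tool mm [  1.3  -0.4 -13.9] tilt fix rotvec [ 0.001 -0.     0.   ] q [ 0.31  0.26  1.67 -0.25  0.83 -0.21] F tool [ 0.1 -0.4 -6. ] M [0.17 0.19 0.05] gap 59.4 ff 30.7
t 3.87 captop in tool mm [  1.3  -0.1 -13.9] tilt fix rotvec [ 0.001 -0.     0.   ] q [ 0.31  0.26  1.67 -0.25  0.83 -0.41] F tool [ 1.6  0.5 -6.6] M [0.14 0.21 0.15] gap 59.1 ff 30.7
```

```bash
S='from plan import *
rel()'
python3 -m handwheel '[[[0,0,0],[0,0,-0.1],0.6],[[0,0,0],[0,0,-0.1],0.6]]' >/dev/null; python3 -c "$S"
python3 -m handwheel '[[[0,0,0],[0,0,-0.08],0.6]]' >/dev/null; python3 -c "$S"
python3 -m handwheel '[[[0,0,0],[0,0,-0.08],0.6]]' >/dev/null; python3 -c "$S"
```

```text
t 4.03 captop in tool mm [  1.4   0.1 -13.9] tilt fix rotvec [ 0.002  0.    -0.   ] q [ 0.31  0.26  1.67 -0.25  0.83 -0.61] F tool [ 0.2  0.6 -7. ] M [0.05 0.24 0.09] gap 59.3 ff 30.7
t 4.12 captop in tool mm [  1.4   0.2 -13.8] tilt fix rotvec [ 0.002  0.    -0.   ] q [ 0.31  0.26  1.67 -0.25  0.83 -0.69] F tool [ 0.3  0.6 -7.7] M [-0.12  0.29  0.17] gap 59.3 ff 30.8
t 4.2 captop in tool mm [  1.3   0.3 -13.8] tilt fix rotvec [ 0.002  0.    -0.   ] q [ 0.31  0.26  1.67 -0.25  0.83 -0.77] F tool [ 0.3 -0.2 -7.9] M [-0.07  0.26  0.09] gap 59.3 ff 30.8
```

```bash
S='from plan import *
rel()'
python3 -m handwheel '[[[0,0,0],[0,0,-0.08],0.6]]' >/dev/null; python3 -c "$S"
python3 -m handwheel '[[[0,0,0],[0,0,-0.08],0.6]]' >/dev/null; python3 -c "$S"
python3 -m handwheel '[[[0,0,0],[0,0,-0.08],0.6]]' >/dev/null; python3 -c "$S"
```

```text
t 4.28 captop in tool mm [  1.3   0.4 -13.8] tilt fix rotvec [ 0.002  0.001 -0.   ] q [ 0.31  0.26  1.67 -0.25  0.83 -0.85] F tool [ 0.4  0.7 -7. ] M [-0.02  0.29  0.12] gap 59.1 ff 30.8
t 4.37 captop in tool mm [  1.2   0.6 -13.9] tilt fix rotvec [ 0.001  0.    -0.   ] q [ 0.31  0.26  1.67 -0.25  0.83 -0.93] F tool [ 0.6 -0.4 -4.1] M [0.1  0.19 0.06] gap 59.4 ff 31.3
t 4.45 captop in tool mm [  1.1   0.7 -14.2] tilt fix rotvec [ 0.001  0.    -0.   ] q [ 0.31  0.26  1.67 -0.25  0.83 -1.01] F tool [-2.3  0.1  1. ] M [-0.28 -0.23  0.07] gap 59.3 ff 32.3
```

Fz has dropped to zero after about 61°, so the lugs are over the gaps. I'll turn a touch more and ease down.

```bash
S='from plan import *
rel()'
python3 -m handwheel '[[[0,0,0.5],[0,0,-0.06],0.6]]' >/dev/null; python3 -c "$S"
python3 -m handwheel '[[[0,0,1],[0,0,0],0.6],[[0,0,1],[0,0,0],0.6]]' >/dev/null; python3 -c "$S"
```

```text
t 4.53 captop in tool mm [  1.    0.7 -14.8] tilt fix rotvec [ 0.001  0.001 -0.   ] q [ 0.31  0.26  1.67 -0.25  0.83 -1.07] F tool [-1.7  0.9  2. ] M [-0.28 -0.16  0.03] gap 59.3 ff 32.3
t 4.7 captop in tool mm [  0.9   0.6 -17. ] tilt fix rotvec [ 0.001  0.    -0.   ] q [ 0.31  0.26  1.67 -0.25  0.83 -1.06] F tool [-1.9  2.7 -1.6] M [-0.56 -0.23  0.03] gap 59.5 ff 32.4
```

Free to move down. I'll keep easing.

```bash
S='from plan import *
rel()'
python3 -m handwheel '[[[0,0,1],[0,0,0],0.6],[[0,0,1],[0,0,0],0.6]]' >/dev/null; python3 -c "$S"
python3 -m handwheel '[[[0,0,1],[0,0,0],0.6]]' >/dev/null; python3 -c "$S"
python3 -m handwheel '[[[0,0,1],[0,0,0],0.6]]' >/dev/null; python3 -c "$S"
```

```text
t 4.87 captop in tool mm [  0.9   0.7 -19.2] tilt fix rotvec [ 0.001  0.    -0.   ] q [ 0.31  0.27  1.67 -0.25  0.82 -1.06] F tool [-2.8  3.7 -2.3] M [-0.72 -0.38  0.06] gap 59.1 ff 32.5
t 4.95 captop in tool mm [  0.9   0.7 -20.3] tilt fix rotvec [ 0.001  0.    -0.   ] q [ 0.31  0.27  1.67 -0.25  0.82 -1.06] F tool [-3.6  4.3 -2.1] M [-0.88 -0.52 -0.03] gap 59.1 ff 32.5
t 5.03 captop in tool mm [  0.9   0.7 -21.2] tilt fix rotvec [ 0.001  0.    -0.   ] q [ 0.31  0.27  1.67 -0.25  0.82 -1.06] F tool [-3.7  4.9 -5.4] M [-0.87 -0.55 -0.02] gap 58.9 ff 32.7
```

```bash
S='from plan import *
rel()'
python3 -m handwheel '[[[0,0,0],[0,0,0],0.8],[[0,0,0],[0,0,0],0.85],[[0,0,0],[0,0,0],0.85]]' 20 >/dev/null; python3 -c "$S"
python3 - <<'E'
from h import *
f=grab("side"); cv2.imwrite("pics/s2.png",cv2.resize(f["img"][170:270,170:290],None,fx=5,fy=5,interpolation=cv2.INTER_CUBIC)[:,:,::-1])
E
```

```text
t 5.28 captop in tool mm [  0.    1.3 -21.9] tilt fix rotvec [-0.    -0.003  0.   ] q [ 0.31  0.27  1.67 -0.25  0.82 -1.07] F tool [0.1 0.2 0.2] M [0.01 0.2  0.05] gap 72.2 ff 0.0
```

View pics/s2.png

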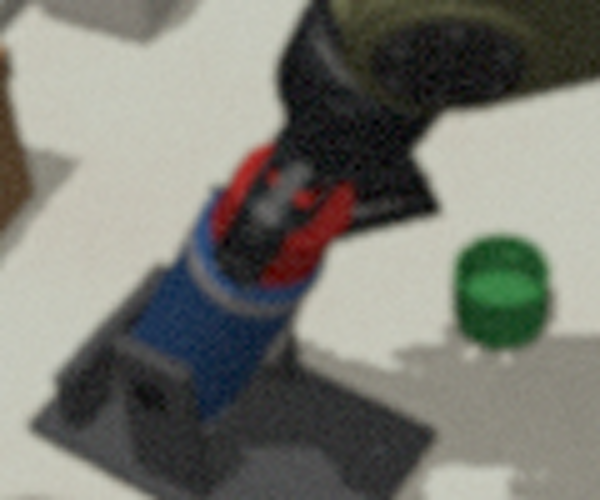

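The cap has dropped, its yellow neck now hidden below about (255,280), and it sits square. I'll regrip slightly recentred, then screw clockwise.

```bash
S='from plan import *
rel()'
python3 -m handwheel '[[[-0.9,0.6,-1],[0,0,0],0.75],[[0,0,0],[0,0,0],0.65],[[0,0,0],[0,0,0],0.6],[[0,0,0],[0,0,0],0.6]]' 35 >/dev/null; python3 -c "$S"
python3 -m handwheel '[[[0,0,0.2],[0,0,0.1],0.6],[[0,0,0.4],[0,0,0.1],0.6],[[0,0,0.4],[0,0,0.1],0.6]]' >/dev/null; python3 -c "$S"
```

```text
t 5.67 captop in tool mm [  1.4   0.4 -20.3] tilt fix rotvec [ 0.    -0.001  0.   ] q [ 0.31  0.27  1.67 -0.25  0.82 -1.07] F tool [ 1.8 -2.2 -4.5] M [0.23 0.5  0.03] gap 59.1 ff 36.6
t 5.92 captop in tool mm [  1.7  -0.3 -21.1] tilt fix rotvec [ 0.001 -0.     0.   ] q [ 0.31  0.27  1.67 -0.25  0.82 -0.76] F tool [ 1.  -0.  -4.7] M [ 0.04  0.27 -0.05] gap 59.7 ff 36.6
```

```bash
S='from plan import *
rel()'
python3 -m handwheel '[[[0,0,0.4],[0,0,0.1],0.6],[[0,0,0.4],[0,0,0.1],0.6],[[0,0,0.4],[0,0,0.1],0.6]]' >/dev/null; python3 -c "$S"
python3 -m handwheel '[[[0,0,0.4],[0,0,0.1],0.6],[[0,0,0.4],[0,0,0.1],0.6]]' >/dev/null; python3 -c "$S"
```

```text
t 6.17 captop in tool mm [  1.4  -0.7 -22.5] tilt fix rotvec [ 0.    -0.001  0.   ] q [ 0.31  0.28  1.67 -0.25  0.82 -0.46] F tool [ 0.8 -0.1 -4. ] M [-0.03  0.27 -0.07] gap 58.9 ff 36.8
t 6.33 captop in tool mm [  1.2  -0.9 -23.4] tilt fix rotvec [-0.    -0.001  0.   ] q [ 0.31  0.28  1.67 -0.25  0.82 -0.26] F tool [ 0.9 -0.2 -3.2] M [ 0.12  0.27 -0.1 ] gap 58.4 ff 37.0
```

```bash
S='from plan import *
rel()'
python3 -m handwheel '[[[0,0,0.4],[0,0,0.1],0.6],[[0,0,0.4],[0,0,0.1],0.6]]' >/dev/null; python3 -c "$S"
python3 -m handwheel '[[[0,0,0.4],[0,0,0.1],0.6]]' >/dev/null; python3 -c "$S"
python3 -m handwheel '[[[0,0,0.4],[0,0,0.1],0.6]]' >/dev/null; python3 -c "$S"
python3 -m handwheel '[[[0,0,0.4],[0,0,0.1],0.6]]' >/dev/null; python3 -c "$S"
```

```text
t 6.5 captop in tool mm [  1.   -1.  -24.4] tilt fix rotvec [-0.001 -0.001  0.   ] q [ 0.31  0.28  1.67 -0.25  0.82 -0.06] F tool [ 0.9  0.1 -0.2] M [ 0.08  0.24 -0.02] gap 59.1 ff 37.3
t 6.58 captop in tool mm [  0.9  -1.1 -24.8] tilt fix rotvec [-0.001 -0.001  0.   ] q [ 0.31  0.28  1.67 -0.25  0.81  0.04] F tool [ 0.6 -0.4  0.8] M [0.25 0.19 0.02] gap 59.1 ff 37.4
t 6.67 captop in tool mm [  0.8  -1.1 -25.2] tilt fix rotvec [-0.001 -0.001  0.   ] q [ 0.31  0.28  1.67 -0.25  0.81  0.14] F tool [-0.5  0.5  0.2] M [ 0.24 -0.01 -0.02] gap 59.2 ff 37.5
t 6.75 captop in tool mm [  0.7  -1.1 -25.7] tilt fix rotvec [-0.001 -0.001  0.   ] q [ 0.31  0.28  1.67 -0.25  0.81  0.24] F tool [-1.2 -0.6 -1.1] M [0.22 0.04 0.02] gap 59.0 ff 37.5
```

```bash
S='from plan import *
rel()'
python3 -m handwheel '[[[0,0,0.4],[0,0,0.1],0.6]]' >/dev/null; python3 -c "$S"
python3 -m handwheel '[[[0,0,0.3],[0,0,0.1],0.6]]' >/dev/null; python3 -c "$S"
python3 -m handwheel '[[[0,0,0.3],[0,0,0.1],0.6]]' >/dev/null; python3 -c "$S"
```

```text
t 6.83 captop in tool mm [  0.8  -1.1 -26.1] tilt fix rotvec [-0.002  0.     0.   ] q [ 0.31  0.28  1.67 -0.25  0.81  0.34] F tool [-6.5 -4.4 -6.9] M [ 1.18 -0.97 -1.08] gap 59.2 ff 37.6
t 6.92 captop in tool mm [  0.7  -0.9 -26.4] tilt fix rotvec [-0.002  0.001  0.   ] q [ 0.31  0.28  1.67 -0.25  0.81  0.44] F tool [-9.1 -5.7 -6.4] M [ 0.91 -1.21 -1.29] gap 59.0 ff 35.8
t 7.0 captop in tool mm [  0.5  -0.9 -26.6] tilt fix rotvec [-0.002  0.001  0.   ] q [ 0.31  0.28  1.67 -0.25  0.81  0.54] F tool [ 5.5 -8.3 -8.3] M [ 1.38  1.01 -1.17] gap 58.8 ff 47.4
```

The torque rose to about 1.2 N m after 80° and 5.8 mm of descent, so the cap is at the stop. I'll release and withdraw.

```bash
S='from plan import *
rel()'
python3 -m handwheel '[[[0,0,0],[0,0,-0.03],0.7],[[0,0,0],[0,0,0],0.85],[[0,0,0],[0,0,0],1],[[0,0,0],[0,0,0],1]]' 20 >/dev/null; python3 -c "$S"
python3 -m handwheel '[[[0,0,-8],[0,0,0],1],[[0,0,-20],[0,0,0],1],[[0,0,-30],[0,0,0],1],[[0,0,-30],[0,0,0],1],[[0,0,-30],[0,0,0],1]]' >/dev/null
python3 -m handwheel '[[[0,-20,-30],[0,0,0],1],[[0,-30,-20],[0,0,0],1],[[0,-30,0],[0,0,0],1],[[0,0,0],[0,0,0],1]]' >/dev/null; python3 -c "$S"
python3 - <<'E'
from h import *
f=grab("side"); np.savez("side.npz",**f); cv2.imwrite("pics/s3.png",cv2.resize(f["img"][170:270,170:290],None,fx=5,fy=5,interpolation=cv2.INTER_CUBIC)[:,:,::-1])
f=grab("top"); np.savez("top.npz",**f)
E
python3 fit.py
```

```text
t 7.33 captop in tool mm [  0.4  -1.4 -26.6] tilt fix rotvec [-0.001 -0.     0.   ] q [ 0.31  0.28  1.67 -0.25  0.81  0.51] F tool [ 0.1  0.8 -0.5] M [ 0.19  0.01 -0.02] gap 84.9 ff 0.0
t 8.08 captop in tool mm [  0.3  82.1 142.8] tilt fix rotvec [-0.001 -0.001  0.   ] q [ 0.45 -0.11  1.81 -0.27  1.09  0.59] F tool [-0.4 -0.7 -0.5] M [ 0.22 -0.   -0.05] gap 85.2 ff 0.0
side 476 399 [0.572 0.188 0.23 ] [0.614 0.203 0.135] [0.094 0.213 0.239]
470 387 [[0.546, 0.159, 0.203], [0.572, 0.196, 0.234], [0.596, 0.21, 0.247]]
top 162 0 [0.572 0.177 0.239] [nan nan nan] [0.052 0.052 0.032]
162 0 [[0.547, 0.155, 0.226], [0.573, 0.176, 0.239], [0.595, 0.201, 0.251]]
side captop [0.5692 0.1806 0.2377] az 172.1 axis [-0.419  0.058  0.906] rms 0.0011 rim [0.5792 0.1792 0.216 ]
top captop [0.5703 0.1848 0.2373] az 168.5 axis [-0.414  0.084  0.906] rms 0.0029 rim [0.5803 0.1828 0.2155]
both captop [0.5692 0.1807 0.2376] az 172.0 axis [-0.418  0.059  0.906] rms 0.0016 rim [0.5792 0.1793 0.2158]fit.py:10: RuntimeWarning: Mean of empty slice.
  f=dict(np.load(n+".npz")); P=pts(f); r,b=seg(f,roi); print(n,r.sum(),b.sum(),P[r].mean(0).round(3),P[b].mean(0).round(3),np.ptp(P[r],0).round(3))
  ret = um.true_divide(
  return _methods._mean(a, axis=axis, dtype=dtype,
```

View pics/s3.png

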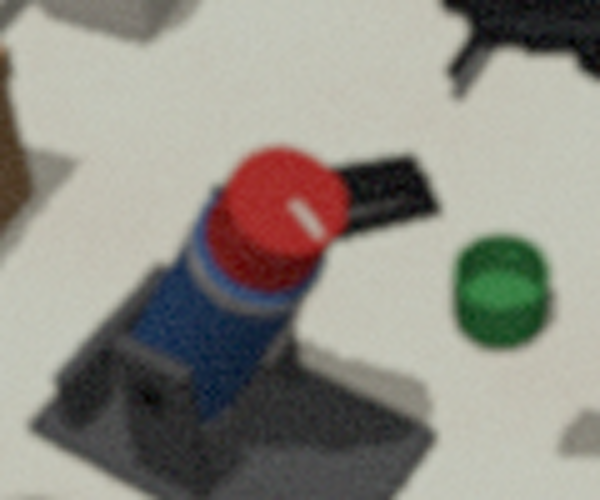

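The cap top has moved 13.6 mm down the axis (13.5 expected). The cap is square at (280,205), no yellow shows, and the gripper is clear of it.

```bash
python3 -c "
from bench import env
print(env.job_done())"
```

```text
the job is handed in; nothing more can be done
None
```

The cap dropped into the thread after about 61–65° anticlockwise, then screwed about 80° clockwise to its stop: it sits 13.6 mm lower than at the start (13.5 expected) and square, the gripper has let go and is clear, and I handed the job in at about 8 s.

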